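Seat a flow cartridge in the V-block of a leak-test nest and clamp it

TASK

Take the steel flow cartridge from its grey rest and lay it, brass nose toward the blue test port, in the V-block of the leak-test nest so that it lies on both flanks. Slide it along the V into the port until the nose bears on the seal and press it home with about 10 N (20 N would cut the seal; how deep the seal sits can only be felt). Then swing the red-handled clamp arm over and press it down so that its pad holds the cartridge, let go, and leave the other things on the bench alone.

Things in the scene. Friction and masses are not known exactly. Their poses are not given: they have to be found in the camera images.
- cartridge: flow cartridge: steel cylinder 22 mm in diameter, 132 mm long, with a brass nose 14 mm in diameter and 18 mm long at one end and a blue band at the other (tail) end; 0.22 to 0.34 kg. Origin on its axis near the middle; x axis points toward the nose: tail face x = -72 mm, shoulder +60, nose tip +78. Starts lying level in the rest; it may have rolled, only its x axis matters.
- nose_tip (a point): the middle of the tip of the cartridge's brass nose (10 mm across at the tip, tapering to 14 mm within 2.5 mm)
- tail_end (a point): the middle of the cartridge's flat tail face, where it can be pushed; it overhangs the front saddle of the V, so pressing down on it tips the nose up; sliding along the V takes 2 to 5 N
- rest: grey plastic rest fixed to the bench, 130 x 56 mm; two V-notched supports 12 mm thick, 45 mm either side of its origin along x, up to 36 mm high, carry the cartridge (nose toward the rest's +x, centred within 5 mm) with its axis 36 mm above the bench; between them 78 mm are free for fingers (floor at 8 mm). Origin on the bench under its centre.
- nest: leak-test nest fixed to the bench. Base plate 12 mm thick, x -84 to +114 mm, y -116 to +50. The V-block is two steel V saddles 12 mm thick at x = -60 and +28 mm, 42 mm high, 36 mm to either side; x -54 to +22 between them is free for fingers. A 22 mm body on both flanks has its axis along x at y = 0, z = 44 mm. Origin on the bench; x along the V toward the port, y left, z up.
- flank_left: the left (+y) hardened 45 degree flanks of the V, on both saddles; its frame coincides with the nest's
- flank_right: the right (-y) hardened 45 degree flanks of the V, on both saddles; its frame coincides with the nest's
- port: blue test port at the end of the V, a block 40 mm long, 50 mm wide, 56 mm high (top 72 mm over the bench) with a bore 16 mm in diameter, in line with the V. The rubber seal, the back stop, sits in the bore and counts as part of the port. Origin and axes as port_mouth.
- port_mouth (a point): centre of the bore's mouth, at x = +62, y = 0, z = 44 mm of the nest, with the nest's axes. The seal's face lies 6 to 15 mm behind the mouth, depending on the seal insert fitted: not measured, to be felt; it gives about 2 mm at 10 N and springs back (ease off slowly). The nose enters freely when the cartridge lies on both flanks; else it can catch on the mouth.
- clamp (a joint): angle (rad) of the clamp arm about the nest's x axis: 0 = level across the V (arm toward +y), pad just touching a cartridge on the flanks; grows as the arm is lifted; starts near upright (1.6 to 1.9). A friction hinge (0.22 N m, about 2 N at the grip) holds it where it is left; pressed down with about 8 N at the grip it goes on holding the cartridge when let go.
- clamp_hinge (a point): the clamp's hinge axis, at x = -10, y = -95, z = 72 mm in the nest's frame
- clamp_grip (a point): the middle of the clamp's red grip (18 mm wide, 36 mm long, 15 mm thick), 128 mm from the hinge axis along the arm; the arm is a flat bar 14 x 9 mm
- clamp_pad: the rubber-faced pad under the clamp arm, 15 mm in diameter, 95 mm from the hinge axis; origin at the middle of its face, which lies 17 mm below the arm's centre line
- grease: black and yellow grease bottle with a red cap, 44 mm in diameter, 93 mm high, standing; leave alone. Origin under its centre
- tape: roll of amber tape, 92 mm across, 19 mm high; leave alone. Origin under its centre
- cutters: orange-handled pliers lying flat, 172 mm long, 13 mm high; leave alone. Origin under the middle

How it is judged:
By the outcome, as a careful person would: the job done as asked, in the order asked, and still so for the second after the job is handed in, with the robot touching nothing.
It also fails if it takes over 70 s, if anything falls off the work surface, if the arm or the gripper's body presses on something with over 40 N, if the wrist force passes 120 N, or if a joint passes its speed limit or range.

ROBOT

A 7-joint arm with a two-finger parallel gripper is mounted at the origin on a cart in front of the work surface, level with it; the furniture and walls round the work are solid. World frame = base frame: x ahead of the robot, y to its left, z up, the work surface at z = 0. Lengths are in m, angles in rad, forces in N, time in s.
With the tool pointing down it reaches from about 0.4 to 0.875 m from the base axis. Payload 19.3 kg.
Tool frame: the origin (TCP) lies midway between the tips of the shut fingers; the grasp point (between the pads) lies 19 mm behind it; z points along the fingers, y is the line along which they close (so a half turn about z gives the same grasp; the last joint's range is limited). The gripper opens to 85 mm and grips with 20 to 120 N. Pads are 22 mm wide; open, the fingers measure 114 mm over their backs; the gripper's body (76 mm by 85 mm) begins 54 mm behind the grasp point. The pads swing forward as they close: fully open they stand 13 mm farther back than shut.
Start: joints at [-1.394, 0.521, -0.036, 1.599, 0.021, 1.021, -0.113], TCP at [0.153, 0.606, 0.231] pointing down, gripper open.
Joint ranges: [-2.91, 2.91], [-0.3, 2.13], [-1.5, 1.42], [0.17, 2.43], [-1.26, 4.41], [0.16, 1.93], [-2.52, 2.52]. Speed limits (rad/s): [1.89, 1.89, 2.39, 2.39, 3.01, 3.01, 3.01].

INTERFACE

Orientations are given as [roll, pitch, yaw] about the fixed x, y, z axes, in that order (R = Rz(yaw) Ry(pitch) Rx(roll)).
In Python, from workcell import bot, vision, workorder gives the robot as it stands (bot), with the cameras (vision) and the job (workorder).
- The arm moves only by the shell command python3 nudge.py [FORCE], which reads ROWS from standard input. ROWS is a JSON object with one list for each field, all of the same length, 1 to 5, a row being the entries at one place: aperture (the finger opening in m), dx, dy, dz (the shift in shares of 0.75 m (1.0 is 0.75 m)), drx, dry, drz (a rotation vector in a scale on which 1.0 is 2 rad); each row is the pose to reach, as a shift and turn from the pose commanded when the command began, along the tool's axes at that moment; what a row does not reach only later rows make up. A row lasts 1/8 s, in which the tool goes at most 0.0625 m and 0.188 rad, less where a joint would pass 70% of its speed; a pose out of reach is approached as far as the arm can. The fingers move at their own pace and stop on an object; FORCE is the grip in N (left out, the last holds). Time passes only in rows, so rows that do not move let the fingers close. It prints the time, the measured TCP pose, the force, the opening and the grip force at its end. A shift or turn number past 1, either way, is cut back to 1. Input that does not fit is refused with a message, and nothing moves.
- bot.observe(): the state, without advancing time (a new reading comes with each control period).
- vision.grab_frame(name): name is "side" or "top"; returns the picture (480x640x3 uint8, blue, green, red); there is no depth.
- vision.calibration(name): a dict with "vfov" (degrees; the focal length in pixels is half the picture's height over the tangent of half this angle, whatever the lens; pixels are square), "cx", "cy" (the principal point, pixels), "eye" and "attitude" of the camera in the world. Camera axes: x right, y down, z forward; pixel columns grow to the right and rows downward; lengths in m; the calibration is good to about 2 mm. A picture is of the moment at which its call begins. calibration takes no time and is no camera call.
- workorder.job_done(): hands the job in; it is judged then, once.
The state is a dict: "clock": time; "qpos": joint angles; "qd": joint speeds; "joint_efforts": joint torques, N m; "position": TCP position; "tool_rot": TCP orientation; "force": force on the tool from outside, world axes, zero at the start; "moment": the same for the moment, N m; "grip_width": finger opening in m; "finger_force": force on a finger pad.
Only numpy, scipy, OpenCV 4.12 (cv2) and the standard library are available. Lean on these libraries where they do the work, as an engineer would, in place of code of your own. Each camera call takes 0.05 s, during which the arm holds its last target. There are 200 camera calls.

## Working session

There is one attempt and no reset: what is moved stays moved. The work goes in short steps, Python scripts to look and compute and a shell command to move; the robot and the scene stay as the last step left them, time stands still between calls to the robot, and variables do not carry over. Pictures are saved under pics/ and viewed, at most 10 in all, crops included, and the job is handed in when it is done.

```bash
ls; mkdir -p pics; python3 - <<'E'
from workcell import bot, vision, workorder
import cv2
for n in ("side","top"):
    cv2.imwrite(f"pics/{n}0.png",vision.grab_frame(n)); print(n,vision.calibration(n))
s=bot.observe(); print(s)
E
```

```text
nudge.py
pics
workcell.py
side {'vfov': 52.5045896122203, 'cx': 319.3325223501173, 'cy': 245.82938559726557, 'eye': array([ 0.30561084, -0.87638468,  0.77400889]), 'attitude': array([-2.19352286, -0.02392642, -0.27641845])}
top {'vfov': 54.42299374958407, 'cx': 310.80506573280246, 'cy': 236.69037321591438, 'eye': array([0.5272894 , 0.05946785, 1.07479662]), 'attitude': array([-3.07189045, -0.01688874, -1.56991877])}
{'clock': 0.1, 'qpos': array([-1.39416904,  0.52192793, -0.03634039,  1.59994732,  0.02119572,
        1.0211004 , -0.11281837]), 'qd': array([-0.00109324, -0.00127838,  0.00066408, -0.00237644, -0.00017187,
        0.00208409,  0.00058009]), 'joint_efforts': array([ 4.03685728e-03, -9.28481984e+01,  1.98429778e+00, -3.70526075e+01,
        1.82407483e-02,  5.22593851e-03, -1.17629239e-05]), 'position': array([0.15265629, 0.60576028, 0.23080096]), 'tool_rot': array([-3.14059621e+00,  5.97878110e-05,  2.89474499e+00]), 'force': array([-0.23284614,  0.32586505, -0.54079003]), 'moment': array([ 0.01995601, -0.01964734, -0.02577479]), 'finger_force': 0.0, 'grip_width': 0.08561953024921104}
```

View pics/side0.png

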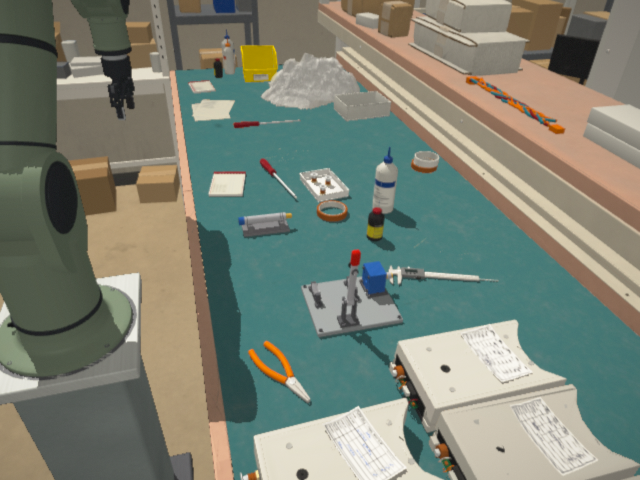

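View pics/top0.png

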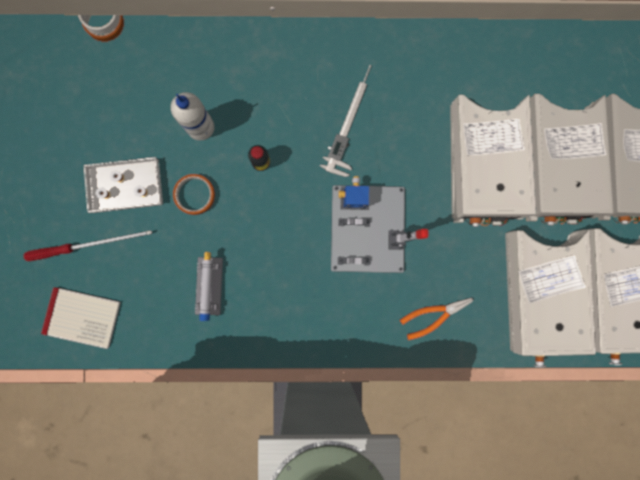

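The side view shows the cartridge lying in its rest near (265,222), the nest near (352,305) and the red grip at (355,257). In the top view the cartridge runs from its tail at (206,318) to its nose at (208,256). The nest plate's corners are about (332,186) and (405,272), the port is at (355,197), and the grip is at (422,234). I'll zoom in next.

```bash
cat > h.py <<'E'
import numpy as np, cv2
from scipy.spatial.transform import Rotation as R
from workcell import bot, vision, workorder
class Cam:
    def __init__(s,n):
        c=vision.calibration(n); s.f=240/np.tan(np.radians(c["vfov"])/2); s.c=np.array([c["cx"],c["cy"]])
        s.e=c["eye"]; s.R=R.from_euler("xyz",c["attitude"]).as_matrix()
    def ray(s,p):
        d=s.R@np.r_[(np.array(p,float)-s.c)/s.f,1]; return d/np.linalg.norm(d)
    def plane(s,p,z):
        d=s.ray(p); return s.e+d*(z-s.e[2])/d[2]
    def proj(s,X):
        q=s.R.T@(np.array(X)-s.e); return s.c+s.f*q[:2]/q[2]
top,side=Cam("top"),Cam("side")
def tri(pt,ps):
    a,b=top.ray(pt),side.ray(ps); t=np.linalg.lstsq(np.c_[a,-b],side.e-top.e,rcond=None)[0]
    P,Q=top.e+a*t[0],side.e+b*t[1]; return (P+Q)/2,np.linalg.norm(P-Q)
def blobs(im,lo,hi,box,amin=4):
    x0,y0,x1,y1=box; h=cv2.cvtColor(im[y0:y1,x0:x1],cv2.COLOR_BGR2HSV); m=cv2.inRange(h,np.array(lo),np.array(hi))
    n,l,st,ce=cv2.connectedComponentsWithStats(m)
    return [(tuple(np.round(ce[i]+[x0,y0],2)),st[i,:5].tolist()) for i in range(1,n) if st[i,4]>=amin]
E
python3 - <<'E'
from h import *
t=cv2.imread("pics/top0.png"); s=cv2.imread("pics/side0.png")
c=lambda im,x,y,w,h:cv2.resize(im[y:y+h,x:x+w],(400,300),interpolation=cv2.INTER_CUBIC)
cv2.imwrite("pics/z.png",np.vstack([np.hstack([c(t,320,175,120,100) if 0 else c(t,315,175,133,100),c(s,290,240,133,100)]),np.hstack([c(t,160,245,100,75),c(s,220,190,100,75)])]))
for n,im,bx in (("top",t,(190,240,235,330)),("side",s,(225,200,305,245))):
    print(n,"blue",blobs(im,(100,120,50),(125,255,255),bx),"brass",blobs(im,(12,90,80),(28,255,255),bx))
for n,im,bx in (("top",t,(320,175,440,280)),("side",s,(290,240,420,335))):
    print(n,"blue",blobs(im,(100,120,40),(125,255,255),bx),"red",blobs(im,(0,150,80),(8,255,255),bx))
for z in (0,.012): print([top.plane(p,z).round(4) for p in ((332,186),(404,186),(405,271),(333,272))])
print(top.plane((206,318),.036),top.plane((208,256),.036))
E
```

```text
top blue [((np.float64(203.77), np.float64(317.51)), [9, 74, 11, 8, 70])] brass [((np.float64(206.84), np.float64(255.57)), [14, 12, 7, 8, 49])]
side blue [((np.float64(240.74), np.float64(220.31)), [13, 17, 6, 8, 42])] brass [((np.float64(288.41), np.float64(215.07)), [61, 13, 6, 5, 27])]
top blue [((np.float64(356.42), np.float64(195.62)), [24, 10, 25, 22, 480])] red [((np.float64(421.95), np.float64(233.22)), [97, 54, 11, 9, 88])]
side blue [((np.float64(373.87), np.float64(276.87)), [72, 21, 24, 33, 645])] red [((np.float64(354.99), np.float64(257.41)), [61, 10, 9, 16, 127])]
[array([ 0.7208, -0.0079,  0.    ]), array([ 0.7214, -0.1761,  0.    ]), array([ 0.5235, -0.1758,  0.    ]), array([ 0.5211, -0.0097,  0.    ])]
[array([ 0.7186, -0.0071,  0.012 ]), array([ 0.7192, -0.1735,  0.012 ]), array([ 0.5236, -0.1732,  0.012 ]), array([ 0.5212, -0.0089,  0.012 ])]
[0.42035651 0.27203709 0.036     ] [0.55646403 0.26986008 0.036     ]
```

View pics/z.png

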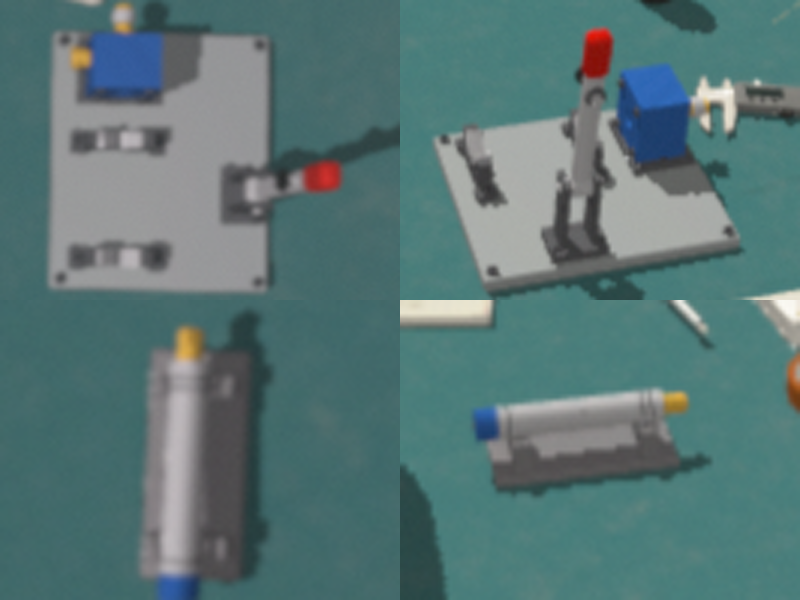

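The zoom (about 3x for the nest crops, 4x for the rest) shows the nest plate with edges nearly parallel to the picture edges and its saddles at top-view rows of about 221 and 260. The clamp arm is upright with the grip at (422,233). The cartridge lies nose-up in the top image. Next I'll measure by triangulation.

```bash
python3 - <<'E'
from h import *
np.set_printoptions(suppress=True,precision=4)
t=cv2.imread("pics/top0.png"); s=cv2.imread("pics/side0.png")
b,e1=tri((203.77,317.51),(240.74,220.31)); n,e2=tri((206.84,255.57),(288.41,215.07))
print("band",b,e1,"nose",n,e2,np.linalg.norm(n-b)); print("yaw cart tri",np.arctan2(*(n-b)[1::-1]))
bt,nt=top.plane((203.77,317.51),.036),top.plane((206.84,255.57),.036);print(bt,nt,np.arctan2(*(nt-bt)[1::-1]))
g,eg=tri((421.95,233.22),(354.99,257.41)); print("grip",g,eg)
print("corners",tri((331.6,271.1),(301.6,286.2)),tri((404.1,271.4),(319.2,334.4)),tri((404.1,186.6),(403,318.8)))
# plate edges, top: gray low sat
h=cv2.cvtColor(t,cv2.COLOR_BGR2HSV)[175:285,320:415]; m=cv2.inRange(h,(0,0,60),(179,60,255))
m=cv2.morphologyEx(m,cv2.MORPH_CLOSE,np.ones((9,9)))
c=max(cv2.findContours(m,0,1)[0],key=cv2.contourArea)[:,0].astype(float)+[320,175]
def line(sel): # plane points fitted
    P=np.array([top.plane(p,.012)[:2] for p in sel]); vx,vy,x,y=cv2.fitLine(P.astype(np.float32),cv2.DIST_HUBER,0,.01,.01).ravel(); return (x,y),vx,vy
L=c[(c[:,0]<336)&(c[:,1]>215)&(c[:,1]<265)];Rr=c[(c[:,0]>400)&(c[:,0]<408)&(((c[:,1]>190)&(c[:,1]<222))|((c[:,1]>250)&(c[:,1]<266)))];B=c[(c[:,1]>267)&(c[:,0]>338)&(c[:,0]<398)]
for k in (L,Rr,B): print(len(k),line(k))
# blue top face of port
bb=cv2.inRange(cv2.cvtColor(t,cv2.COLOR_BGR2HSV),(100,120,40),(125,255,255))[175:225,330:380]
print((bb>0).sum(1),(bb>0).sum(0))
v=cv2.cvtColor(t,cv2.COLOR_BGR2HSV)[185:210,350:362,2];print(v.mean(1).astype(int))
E
```

```text
band [0.4226 0.2765 0.0372] 0.0020816865383571363 nose [0.5579 0.2721 0.0369] 0.0010366294944881868 0.13538707004931633
yaw cart tri -0.031896223474950434
[0.4214 0.2769 0.036 ] [0.5574 0.2724 0.036 ] -0.033056628541556866
grip [ 0.595  -0.165   0.1998] 0.0008577976468954361
corners (array([ 0.525 , -0.0064,  0.0092]), np.float64(0.0037313724119498277)) (array([ 0.5234, -0.1716,  0.0106]), np.float64(0.0015694429370292063)) (array([ 0.7181, -0.1738,  0.0117]), np.float64(0.00044935410682627407))
49 ((np.float32(0.5982082), np.float32(-0.004552821)), np.float32(0.99999774), np.float32(-0.0021383867))
46 ((np.float32(0.62309706), np.float32(-0.17335011)), np.float32(0.99956113), np.float32(-0.029622503))
59 ((np.float32(0.5221436), np.float32(-0.08572673)), np.float32(0.021461941), np.float32(0.9997697))
[ 0  0  0  0  0  0  0  0  0  0 10 15 23 24 24 24 23 23 23 23 23 23 23 24
 25 25 25 25 24 24 16 11  0  0  0  0  0  0  0  0  0  0  0  0  0  0  0  0
  0  0] [ 0  0  0  0  0  0  0  0  0  0  0  0  0  0  7 11 20 20 20 20 21 21 21 20
 20 20 20 20 20 20 21 22 21 20 20 20 20 19 16  0  0  0  0  0  0  0  0  0
  0  0]
[122 134 151 155 155 155 155 155 155 155 155 156 156 156 156 156 157 156
 148 127 110 104  96  95 111]
```

```bash
cat > nest.py <<'E'
from h import *
np.set_printoptions(suppress=True,precision=4)
t=np.mean([vision.grab_frame("top").astype(float) for _ in range(4)],0)
S=cv2.cvtColor(t.astype(np.uint8),cv2.COLOR_BGR2HSV)[...,1].astype(float)
def cross(prof,o,lev=.5):
    k=len(prof)//4; a,b=prof[:k].mean(),prof[-k:].mean(); q=(prof-a)/(b-a); i=np.argmax(q>lev); return o+i-1+(lev-q[i-1])/(q[i]-q[i-1])
E_={}
E_["L"]=[(cross(S[r,325:341],325),r) for r in list(range(214,266))]
E_["R"]=[(cross(S[r,397:413],397),r) for r in list(range(190,222))+list(range(256,267))]
E_["B"]=[(c,cross(S[264:280,c],264)) for c in range(338,398)]
E_["T"]=[(c,cross(S[178:194,c],178)) for c in range(376,400)]
for k,v in E_.items():
    P=np.array([top.plane(p,.012)[:2] for p in v]); i=1 if k in"LR" else 0; j=1-i
    f=np.polyfit(P[:,j],P[:,i],1); r=P[:,i]-np.polyval(f,P[:,j]); g=abs(r)<.0012; f=np.polyfit(P[g,j],P[g,i],1)
    print(k,g.sum(),f,"at mid",np.polyval(f,.62 if i else -.09),r[g].std())
E
python3 nest.py
python3 - <<'E'
from h import *
t=cv2.imread("pics/top0.png")
c=lambda im,x,y,w,h:cv2.resize(im[y:y+h,x:x+w],(w*10,h*10),interpolation=cv2.INTER_NEAREST)
cv2.imwrite("pics/z2.png",c(t,328,180,62,60)[:, :]) 
cv2.imwrite("pics/z2.png",np.hstack([c(t,332,183,40,58),c(t,332,210,40,58)]))
E
```

```text
L 52 [-0.0194  0.0077] at mid -0.0043216856242751685 0.00016910113827190606
R 43 [-0.0211 -0.1602] at mid -0.17330132366922382 0.00017558114886321512
B 60 [0.0231 0.5234] at mid 0.5213598002112835 0.00029335477928950436
T 24 [0.0282 0.7238] at mid 0.7212560095063617 0.00032785533421192414
```

View pics/z2.png

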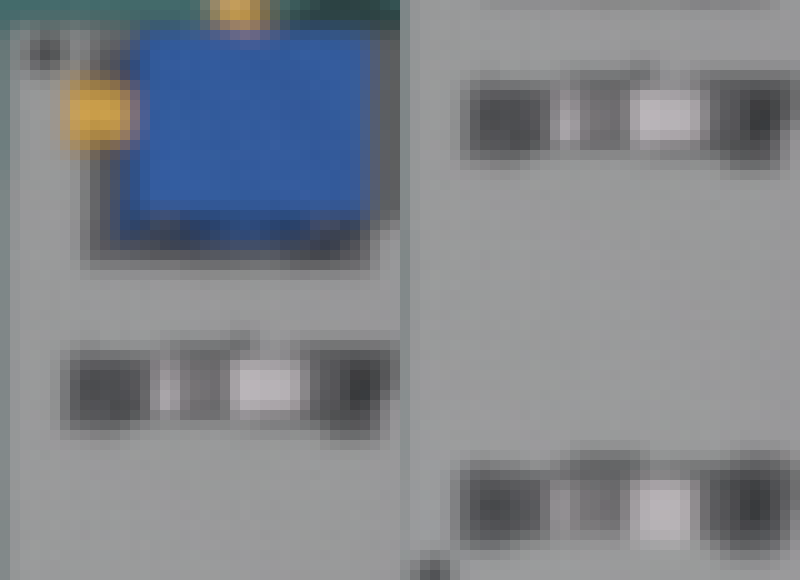

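The crop shows the port's blue top at about columns 345.5–369 and rows 185.5–204.5. The saddles span columns 338–371, at rows about 221.5 and 260.5. I'll check these against the plate pose.

```bash
python3 - <<'E'
from h import *
np.set_printoptions(suppress=True,precision=4)
O=np.array([.6070,-.0555,0]); Rn=R.from_euler("z",-.021).as_matrix()
N=lambda p: Rn.T@(p-O)
for p,z in (((345.5,195),.072),((369,195),.072),((357,204.5),.072),((357,185.5),.072),((338.3,221.5),.042),((370.8,221.5),.042),((338.3,260.5),.042),((371,260.5),.042)): print(p,N(top.plane(np.array(p)-.5,z)))
g,_=tri((421.95,233.22),(354.99,257.41)); print("grip nest",N(g),"angle",np.arctan2(g[2]-.072,N(g)[1]+.095),np.hypot(g[2]-.072,N(g)[1]+.095))
# side view check: blue port top corners etc predicted vs seen
for q in ((62,25,72),(62,-25,72),(102,-25,72),(102,25,72),(114,-116,12),(-84,-116,12),(-84,50,12)): print(q,side.proj(O+Rn@(np.array(q)/1000)))
E
```

```text
(345.5, 195) [0.0817 0.0257 0.072 ]
(369, 195) [ 0.083  -0.0254  0.072 ]
(357, 204.5) [0.0616 0.0004 0.072 ]
(357, 185.5) [0.1032 0.001  0.072 ]
(338.3, 221.5) [0.0268 0.0381 0.042 ]
(370.8, 221.5) [ 0.0285 -0.0344  0.042 ]
(338.3, 260.5) [-0.0599  0.0365  0.042 ]
(371, 260.5) [-0.0583 -0.036   0.042 ]
grip nest [-0.0097 -0.1097  0.1998] angle 1.6855420930388518 0.1286323838620074
(62, 25, 72) [362.7533 262.9718]
(62, -25, 72) [369.8039 276.0237]
(102, -25, 72) [386.2013 273.5565]
(102, 25, 72) [378.6511 260.6862]
(114, -116, 12) [403.1    318.6955]
(-84, -116, 12) [317.337  333.5769]
(-84, 50, 12) [300.1828 284.7134]
```

```bash
cat >> h.py <<'E'
O=np.array([.6070,-.0555,0]); YN=-.021; Rn=R.from_euler("z",YN).as_matrix()
def nest(x,y,z): return O+Rn@(np.array([x,y,z])/1000)
def go(P,yaw,roll=np.pi,pitch=0):
    s=bot.observe(); A=R.from_euler("xyz",s["tool_rot"]); B=R.from_euler("xyz",[roll,pitch,yaw])
    d=A.inv().apply(np.array(P)-s["position"]); r=(A.inv()*B).as_rotvec()
    print("shift",d.round(4),"rot",r.round(3),"n",np.ceil(max(np.linalg.norm(d)/.0625,np.linalg.norm(r)/.188)),"q",s["qpos"].round(2))
E
python3 -c "
from h import *
go([.4888,.2745,.14],3.109)"
```

```text
shift [-0.4069 -0.2393  0.0912] rot [-0.    -0.    -0.214] n 8.0 q [-1.39  0.52 -0.04  1.6   0.02  1.02 -0.11]
```

The manual's scale: shifts go in shares of 0.75 m and turns go in shares of 2 rad. Converting my numbers, -0.2 m / 0.75 = -0.2667, -0.15 m / 0.75 = -0.2, -0.1 rad / 2 = -0.05.

```bash
echo '{"aperture":[0.085, 0.085, 0.085, 0.085], "dx":[-0.0667, -0.1333, -0.2, -0.2667], "dy":[-0.04, -0.08, -0.12, -0.16], "dz":[0.0133, 0.0267, 0.04, 0.06], "drx":[0, 0, 0, 0], "dry":[0, 0, 0, 0], "drz":[-0.015, -0.025, -0.04, -0.05]}' | python3 nudge.py 40
python3 -c "
from h import *
go([.4888,.2745,.14],3.109)"
```

```text
clock: 0.8
position: [0.3185, 0.4396, 0.1863]
tool_rot: [3.141, 0.0, 2.996]
force: [0.6, 1.3, -0.1]
grip_width: 0.0851
finger_force: 0.0
shift [-0.1924 -0.1386  0.0463] rot [ 0.001  0.    -0.113] n 4.0 q [-1.03  0.45 -0.03  1.86  0.02  0.83  0.35]
```

To row units: -0.192 m / 0.75 = -0.256, -0.144 m / 0.75 = -0.192, -0.113 rad / 2 = -0.0565.

```bash
echo '{"aperture":[0.085, 0.085, 0.085, 0.085, 0.085], "dx":[-0.064, -0.128, -0.192, -0.256, -0.256], "dy":[-0.0467, -0.0933, -0.1387, -0.1853, -0.1853], "dz":[0.016, 0.032, 0.048, 0.0613, 0.0613], "drx":[0, 0, 0, 0, 0], "dry":[0, 0, 0, 0, 0], "drz":[-0.015, -0.03, -0.045, -0.0565, -0.0565]}' | python3 nudge.py
python3 -c "
from h import *
go([.4888,.2745,.019],3.109)"
```

```text
clock: 1.42
position: [0.4897, 0.2707, 0.1395]
tool_rot: [-3.14, 0.0, 3.101]
force: [-1.6, -0.0, -0.0]
grip_width: 0.0852
finger_force: 0.0
shift [0.0011 0.004  0.1205] rot [-0.002  0.    -0.008] n 2.0 q [-0.59  0.54 -0.03  1.86  0.03  0.75  0.9 ]
```

To row units: 0.06 m / 0.75 = 0.08, 0.04 m / 0.75 = 0.0533.

```bash
echo '{"aperture":[0.085, 0.085, 0.085], "dx":[0, 0, 0], "dy":[0, 0, 0], "dz":[0.0533, 0.08, 0.08], "drx":[0, 0, 0], "dry":[0, 0, 0], "drz":[0, 0, 0]}' | python3 nudge.py
python3 -c "
from h import *
go([.4888,.2745,.019],3.109)"
```

```text
clock: 1.8
position: [0.4859, 0.2753, 0.0793]
tool_rot: [-3.14, -0.002, 3.108]
force: [0.2, -0.0, 0.4]
grip_width: 0.0848
finger_force: 0.0
shift [-0.003  -0.0006  0.0603] rot [-0.001 -0.002 -0.001] n 1.0 q [-0.6   0.63 -0.03  1.89  0.03  0.63  0.89]
```

To row units: 0.06 m / 0.75 = 0.08, 0.03 m / 0.75 = 0.04.

```bash
echo '{"aperture":[0.085, 0.085, 0.085], "dx":[-0.004, -0.004, -0.004], "dy":[-0.0013, -0.0013, -0.0013], "dz":[0.04, 0.08, 0.08], "drx":[0, 0, 0], "dry":[0, 0, 0], "drz":[0, 0, 0]}' | python3 nudge.py
echo '{"aperture":[0.03, 0.03, 0.03, 0.03], "dx":[0, 0, 0, 0], "dy":[0, 0, 0, 0], "dz":[0, 0, 0, 0], "drx":[0, 0, 0, 0], "dry":[0, 0, 0, 0], "drz":[0, 0, 0, 0]}' | python3 nudge.py 40
echo '{"aperture":[0.01, 0.01, 0.01, 0.01], "dx":[0, 0, 0, 0], "dy":[0, 0, 0, 0], "dz":[0, 0, 0, 0], "drx":[0, 0, 0, 0], "dry":[0, 0, 0, 0], "drz":[0, 0, 0, 0]}' | python3 nudge.py 40
```

```text
clock: 2.17
position: [0.4892, 0.2741, 0.0199]
tool_rot: [-3.141, -0.002, 3.108]
force: [-0.6, 0.6, -0.0]
grip_width: 0.0845
finger_force: 0.0
clock: 2.68
position: [0.4901, 0.2742, 0.0207]
tool_rot: [3.141, 0.0, 3.108]
force: [-0.2, 0.0, 0.0]
grip_width: 0.0301
finger_force: 0.0
clock: 3.18
position: [0.49, 0.2738, 0.0206]
tool_rot: [-3.141, 0.0, 3.108]
force: [-1.5, -2.2, 7.7]
grip_width: 0.0207
finger_force: 38.8
```

To row units: -0.12 m / 0.75 = -0.16, -0.1 m / 0.75 = -0.1333.

```bash
echo '{"aperture":[0.01, 0.01, 0.01, 0.01, 0.01], "dx":[0, 0, 0, 0, 0], "dy":[0, 0, 0, 0, 0], "dz":[-0.0133, -0.0667, -0.1333, -0.16, -0.16], "drx":[0, 0, 0, 0, 0], "dry":[0, 0, 0, 0, 0], "drz":[0, 0, 0, 0, 0]}' | python3 nudge.py 60
python3 -c "
from h import *
go(nest(-22,0,120),np.pi+YN)
t=vision.grab_frame('top');s=vision.grab_frame('side')
print(blobs(t,(12,90,80),(28,255,255),(170,200,270,290)),blobs(t,(100,120,40),(125,255,255),(170,280,260,340)))
print(blobs(s,(12,90,80),(28,255,255),(225,130,320,235)),blobs(s,(100,120,40),(125,255,255),(200,130,305,235)))
cv2.imwrite('pics/lift.png',np.hstack([t[200:350,150:350],s[110:260,180:380]]).repeat(2,0).repeat(2,1))"
```

```text
clock: 3.8
position: [0.4904, 0.2745, 0.1418]
tool_rot: [3.14, 0.002, 3.108]
force: [0.8, -1.1, -2.8]
grip_width: 0.0201
finger_force: 59.3
shift [-0.1056 -0.3262  0.0216] rot [ 0.002  0.002 -0.013] n 6.0 q [-0.59  0.53 -0.03  1.85  0.03  0.75  0.9 ]
[((np.float64(193.98), np.float64(253.35)), [21, 49, 7, 10, 60])] []
[((np.float64(287.5), np.float64(177.5)), [60, 45, 6, 6, 30]), ((np.float64(313.33), np.float64(179.92)), [87, 48, 4, 4, 12]), ((np.float64(318.0), np.float64(210.56)), [92, 74, 3, 13, 27])] [((np.float64(238.03), np.float64(182.28)), [36, 49, 5, 7, 32])]
```

View pics/lift.png

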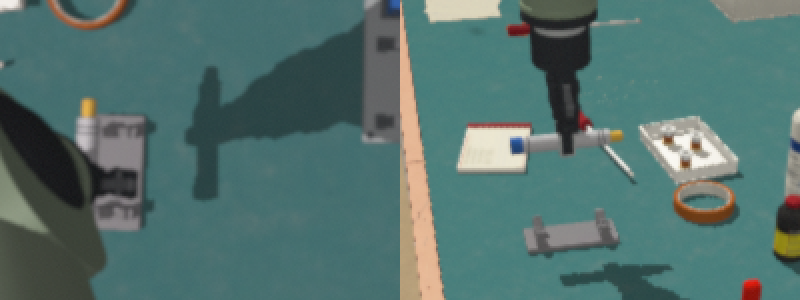

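The cartridge is held level, with the nose ahead at top (194,253) and side (287.5,177.5) and the band at side (238,182). I'll triangulate the held nose.

To row units: -0.27 m / 0.75 = -0.36, -0.217 m / 0.75 = -0.2893, -0.01 rad / 2 = -0.005.

```bash
python3 -c "
from h import *
n,e=tri((193.98,253.35),(287.5,177.5));p=bot.observe()['position'];print(n,e,n-p)
for dz in (0,.003,-.003):
  q=n-np.array([.135,-.0045,dz]);print(side.proj(q))"
echo '{"aperture":[0.01, 0.01, 0.01, 0.01, 0.01], "dx":[-0.0227, -0.0453, -0.0693, -0.0933, -0.116], "dy":[-0.072, -0.144, -0.216, -0.2893, -0.36], "dz":[0, 0, 0, 0, 0], "drx":[0, 0, 0, 0, 0], "dry":[0, 0, 0, 0, 0], "drz":[0, 0, 0, 0, -0.005]}' | python3 nudge.py
python3 -c "
from h import *
go(nest(-22,0,120),np.pi+YN)"
```

```text
[0.55800533 0.2731538  0.15570592] 0.0005210796484529424 [ 0.06851182 -0.00075459  0.01604049]
[237.28719682 182.2144268 ]
[237.37155279 183.22178261]
[237.20261098 181.20432585]
clock: 4.53
position: [0.5673, -0.0006, 0.1388]
tool_rot: [-3.141, -0.002, 3.118]
force: [0.2, 1.5, -3.5]
grip_width: 0.0201
finger_force: 59.4
shift [-0.019  -0.054   0.0188] rot [-0.    -0.002 -0.003] n 1.0 q [-0.08  0.55 -0.03  1.84  0.02  0.76  1.43]
```

To row units: -0.052 m / 0.75 = -0.0693, 0.04 m / 0.75 = 0.0533, -0.003 rad / 2 = -0.0015.

```bash
echo '{"aperture":[0.01, 0.01, 0.01, 0.01], "dx":[-0.024, -0.024, -0.024, -0.024], "dy":[-0.0693, -0.0693, -0.0693, -0.0693], "dz":[0, 0.0267, 0.0533, 0.0533], "drx":[0, 0, 0, 0], "dry":[0, 0, 0, 0], "drz":[-0.0015, -0.0015, -0.0015, -0.0015]}' | python3 nudge.py
python3 -c "
from h import *
go(nest(-22,0,28),np.pi+YN)
t=vision.grab_frame('top');s=vision.grab_frame('side')
cv2.imwrite('pics/over.png',np.hstack([t[150:300,300:500],s[200:350,260:460]]).repeat(2,0).repeat(2,1))
print(blobs(t,(12,90,80),(28,255,255),(320,180,380,280)),blobs(s,(12,90,80),(28,255,255),(280,200,420,330)))"
```

```text
clock: 5.03
position: [0.5829, -0.051, 0.0979]
tool_rot: [3.142, -0.004, 3.121]
force: [-0.2, 0.4, -2.5]
grip_width: 0.0199
finger_force: 59.5
shift [-0.0025 -0.004   0.0699] rot [ 0.    -0.004  0.   ] n 2.0 q [ 0.    0.63 -0.02  1.81  0.02  0.71  1.52]
[((np.float64(355.67), np.float64(183.83)), [33, 3, 6, 3, 12]), ((np.float64(340.38), np.float64(193.81)), [19, 11, 4, 7, 26])] [((np.float64(374.22), np.float64(231.76)), [87, 25, 15, 14, 165]), ((np.float64(361.67), np.float64(254.28)), [80, 52, 4, 6, 18]), ((np.float64(391.75), np.float64(274.75)), [111, 74, 2, 3, 4])]
```

View pics/over.png

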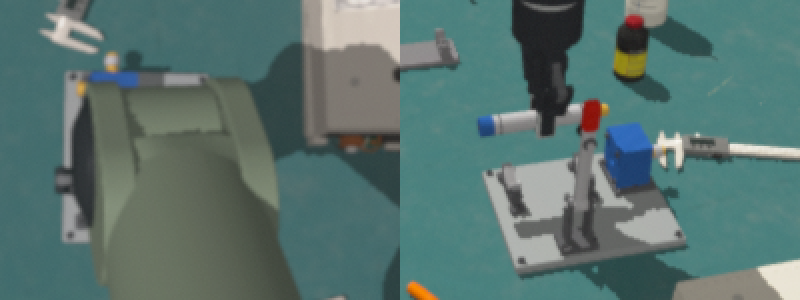

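The cartridge is level above the V, with the clamp arm standing clear on the near side. The forearm shows green above about side (332,203). I'll check its height over the clamp before lowering.

To row units: 0.03 m / 0.75 = 0.04, 0.02 m / 0.75 = 0.0267.

```bash
python3 -c "
from h import *
for p in ((332,203),(347,222),(332,240)):
  d=side.ray(p);print(p,side.e+d*(-.055-side.e[1])/d[1])
print(bot.observe()['position'], side.proj(nest(-10,-110,218)))"
echo '{"aperture":[0.01, 0.01, 0.01], "dx":[-0.0033, -0.0033, -0.0033], "dy":[-0.0053, -0.0053, -0.0053], "dz":[0.0267, 0.04, 0.04], "drx":[0, 0, 0], "dry":[0, 0, 0], "drz":[0, 0, 0]}' | python3 nudge.py
python3 -c "
from h import *
go(nest(-22,0,28),np.pi+YN)"
```

```text
(332, 203) [ 0.57844695 -0.055       0.26240392]
(347, 222) [ 0.61411598 -0.055       0.21042779]
(332, 240) [ 0.58227636 -0.055       0.16881561]
[ 0.5841839  -0.05096642  0.09993492] [355.73729491 250.00648276]
clock: 5.5
position: [0.5862, -0.0551, 0.0692]
tool_rot: [3.142, -0.002, 3.121]
force: [-0.3, 1.3, -2.5]
grip_width: 0.0201
finger_force: 59.5
shift [0.0012 0.     0.0412] rot [ 0.    -0.002  0.   ] n 1.0 q [ 0.01  0.68 -0.02  1.81  0.03  0.65  1.52]
```

```bash
python3 -c "
from h import *
s=vision.grab_frame('side')
cv2.imwrite('pics/s2.png',s[100:350,220:480].repeat(2,0).repeat(2,1))"
```

```text
(no output)
```

View pics/s2.png

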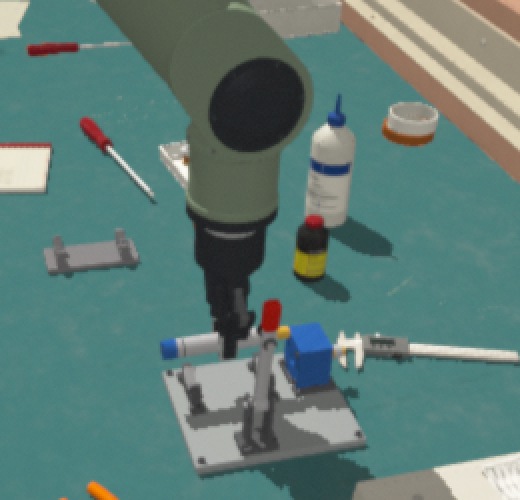

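The wrist above the gripper is about 45 mm in radius and roughly 110 mm from the clamp arm, so it is clear. I'll lower into the V.

To row units: 0.036 m / 0.75 = 0.048, 0.02 m / 0.75 = 0.0267.

```bash
echo '{"aperture":[0.01, 0.01, 0.01, 0.01], "dx":[0, 0, 0, 0], "dy":[0, 0, 0, 0], "dz":[0.0267, 0.048, 0.048, 0.048], "drx":[0, 0, 0, 0], "dry":[0, 0, 0, 0], "drz":[0, 0, 0, 0]}' | python3 nudge.py
echo '{"aperture":[0.01, 0.01], "dx":[0, 0], "dy":[0, 0], "dz":[0.0027, 0.0027], "drx":[0, 0], "dry":[0, 0], "drz":[0, 0]}' | python3 nudge.py
echo '{"aperture":[0.01, 0.01], "dx":[0, 0], "dy":[0, 0], "dz":[0.0027, 0.0027], "drx":[0, 0], "dry":[0, 0], "drz":[0, 0]}' | python3 nudge.py
```

```text
clock: 6.05
position: [0.5871, -0.0551, 0.0347]
tool_rot: [-3.142, 0.0, 3.121]
force: [-0.4, 0.2, -1.7]
grip_width: 0.0201
finger_force: 59.5
clock: 6.3
position: [0.587, -0.0551, 0.0325]
tool_rot: [-3.142, 0.0, 3.121]
force: [-0.7, 0.2, -1.9]
grip_width: 0.0202
finger_force: 59.5
clock: 6.55
position: [0.5868, -0.0551, 0.0302]
tool_rot: [-3.142, -0.0, 3.121]
force: [-0.5, 0.4, -2.7]
grip_width: 0.0203
finger_force: 59.5
```

To row units: 0.002 m / 0.75 = 0.0027, 0.001 m / 0.75 = 0.0013.

```bash
echo '{"aperture":[0.01, 0.01], "dx":[0.0027, 0.0027], "dy":[0, 0], "dz":[0.0013, 0.0013], "drx":[0, 0], "dry":[0, 0], "drz":[0, 0]}' | python3 nudge.py
echo '{"aperture":[0.01, 0.01], "dx":[0, 0], "dy":[0, 0], "dz":[0.0013, 0.0013], "drx":[0, 0], "dry":[0, 0], "drz":[0, 0]}' | python3 nudge.py
echo '{"aperture":[0.01, 0.01], "dx":[0, 0], "dy":[0, 0], "dz":[0.0013, 0.0013], "drx":[0, 0], "dry":[0, 0], "drz":[0, 0]}' | python3 nudge.py
```

```text
clock: 6.8
position: [0.5847, -0.0552, 0.0293]
tool_rot: [-3.141, -0.0, 3.121]
force: [-0.9, -0.7, -3.1]
grip_width: 0.0203
finger_force: 59.6
clock: 7.05
position: [0.5849, -0.0555, 0.0287]
tool_rot: [-3.141, 0.0, 3.12]
force: [-3.5, -2.3, 6.9]
grip_width: 0.0196
finger_force: 60.8
clock: 7.3
position: [0.585, -0.0556, 0.0286]
tool_rot: [-3.141, 0.001, 3.12]
force: [-8.3, -1.3, 24.0]
grip_width: 0.0201
finger_force: 62.6
```

To row units: -0.001 m / 0.75 = -0.0013.

```bash
echo '{"aperture":[0.01, 0.01], "dx":[0, 0], "dy":[0, 0], "dz":[-0.0013, -0.0013], "drx":[0, 0], "dry":[0, 0], "drz":[0, 0]}' | python3 nudge.py 20
echo '{"aperture":[0.03, 0.04, 0.06, 0.06], "dx":[0, 0, 0, 0], "dy":[0, 0, 0, 0], "dz":[-0.0013, -0.0013, -0.0013, -0.0013], "drx":[0, 0, 0, 0], "dry":[0, 0, 0, 0], "drz":[0, 0, 0, 0]}' | python3 nudge.py
```

```text
clock: 7.55
position: [0.585, -0.0555, 0.0287]
tool_rot: [-3.141, 0.0, 3.12]
force: [-2.8, -3.2, 10.3]
grip_width: 0.0198
finger_force: 60.6
clock: 8.05
position: [0.5848, -0.055, 0.0292]
tool_rot: [3.142, -0.0, 3.121]
force: [-0.9, -0.5, 0.0]
grip_width: 0.0598
finger_force: 0.0
```

To row units: 0.098 m / 0.75 = 0.1307, -0.065 m / 0.75 = -0.0867.

```bash
echo '{"aperture":[0.06, 0.04, 0.0, 0.0, 0.0], "dx":[0, 0, 0.0667, 0.1307, 0.1307], "dy":[0, 0, 0, 0, 0], "dz":[-0.0667, -0.0867, -0.0867, -0.0867, -0.0867], "drx":[0, 0, 0, 0, 0], "dry":[0, 0, 0, 0, 0], "drz":[0, 0, 0, 0, 0]}' | python3 nudge.py
python3 -c "
from h import *
go(nest(-120,0,37),np.pi+YN)
t=vision.grab_frame('top');s=vision.grab_frame('side')
for n,im,bx in (('t',t,(330,180,380,320)),('s',s,(260,230,380,330))): print(n,blobs(im,(12,90,80),(28,255,255),bx),blobs(im,(100,120,40),(125,255,255),bx))
for q in ((47,0,44),(-87,0,44)): print(top.proj(nest(*q)),side.proj(nest(*q)))
cv2.imwrite('pics/s3.png',np.hstack([t[150:350,300:450],s[200:400,250:450]]).repeat(2,0).repeat(2,1))"
```

```text
clock: 8.68
position: [0.4839, -0.0532, 0.0943]
tool_rot: [-3.141, -0.002, 3.12]
force: [1.0, 1.0, 0.5]
grip_width: 0.0001
finger_force: 0.0
shift [-0.0033  0.0003  0.0573] rot [-0.    -0.002 -0.   ] n 1.0 q [ 0.01  0.52 -0.03  2.07  0.03  0.56  1.51]
t [((np.float64(355.91), np.float64(183.82)), [24, 3, 5, 3, 11]), ((np.float64(341.26), np.float64(193.87)), [9, 11, 6, 7, 38]), ((np.float64(355.44), np.float64(212.42)), [23, 29, 6, 8, 45])] [((np.float64(356.42), np.float64(195.63)), [14, 5, 25, 22, 480])]
s [((np.float64(373.37), np.float64(233.47)), [107, 0, 13, 9, 100]), ((np.float64(359.17), np.float64(279.44)), [96, 47, 7, 6, 36])] [((np.float64(371.62), np.float64(276.41)), [102, 31, 18, 33, 494]), ((np.float64(303.31), np.float64(287.81)), [40, 53, 8, 11, 70])]
[355.12202332 212.26151503] [359.23335389 279.59824636]
[354.19698455 272.6265202 ] [303.75578388 287.99774309]
```

View pics/s3.png

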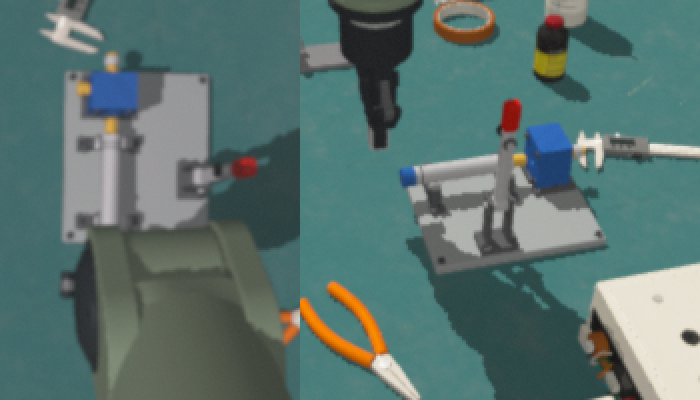

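The cartridge lies in the V in line with the bore. Its nose is at top (355.4,212.4) against a predicted (355.1,212.3), and the band is at side (303.3,287.8) against a predicted (303.8,288.0). I'll go down behind the tail.

To row units: 0.057 m / 0.75 = 0.076, 0.03 m / 0.75 = 0.04.

```bash
echo '{"aperture":[0.0, 0.0, 0.0, 0.0], "dx":[0, 0, 0, 0], "dy":[0, 0, 0, 0], "dz":[0.04, 0.076, 0.076, 0.076], "drx":[0, 0, 0, 0], "dry":[0, 0, 0, 0], "drz":[0, 0, 0, 0]}' | python3 nudge.py
echo '{"aperture":[0.0, 0.0, 0.0], "dx":[-0.0053, -0.0093, -0.0093], "dy":[0, 0, 0], "dz":[0, 0, 0], "drx":[0, 0, 0], "dry":[0, 0, 0], "drz":[0, 0, 0]}' | python3 nudge.py
python3 -c "
from h import *
go(nest(-106,0,37),np.pi+YN); print(bot.observe()['force'])"
```

```text
clock: 9.28
position: [0.4876, -0.053, 0.0379]
tool_rot: [-3.142, 0.001, 3.121]
force: [0.3, 0.3, -0.3]
grip_width: -0.0001
finger_force: 0.0
clock: 9.65
position: [0.4944, -0.0532, 0.0377]
tool_rot: [3.142, 0.001, 3.121]
force: [-0.7, 0.3, 1.0]
grip_width: -0.0004
finger_force: 0.0
shift [-0.0066  0.0001  0.0007] rot [0.    0.001 0.   ] n 1.0 q [ 0.01  0.64 -0.03  2.07  0.04  0.44  1.5 ]
[-0.65073313  0.31518475  0.99729943]
```

To row units: -0.008 m / 0.75 = -0.0107, -0.006 m / 0.75 = -0.008.

```bash
for i in 1; do :; done
echo '{"aperture":[0.0, 0.0, 0.0, 0.0], "dx":[-0.0027, -0.0053, -0.008, -0.0107], "dy":[0, 0, 0, 0], "dz":[0, 0, 0, 0], "drx":[0, 0, 0, 0], "dry":[0, 0, 0, 0], "drz":[0, 0, 0, 0]}' | python3 nudge.py
echo '{"aperture":[0.0, 0.0, 0.0, 0.0], "dx":[-0.0013, -0.0027, -0.004, -0.0053], "dy":[0, 0, 0, 0], "dz":[0, 0, 0, 0], "drx":[0, 0, 0, 0], "dry":[0, 0, 0, 0], "drz":[0, 0, 0, 0]}' | python3 nudge.py
echo '{"aperture":[0.0, 0.0, 0.0, 0.0], "dx":[-0.0013, -0.0027, -0.004, -0.0053], "dy":[0, 0, 0, 0], "dz":[0, 0, 0, 0], "drx":[0, 0, 0, 0], "dry":[0, 0, 0, 0], "drz":[0, 0, 0, 0]}' | python3 nudge.py
```

```text
clock: 10.15
position: [0.5018, -0.0534, 0.0372]
tool_rot: [-3.142, -0.0, 3.121]
force: [-3.3, -0.1, 1.2]
grip_width: 0.0
finger_force: 1.7
clock: 10.65
position: [0.505, -0.0535, 0.0371]
tool_rot: [-3.142, -0.002, 3.121]
force: [-5.9, 1.1, 4.1]
grip_width: 0.0003
finger_force: 3.1
clock: 11.15
position: [0.5089, -0.0535, 0.0372]
tool_rot: [-3.142, -0.002, 3.121]
force: [-7.0, 0.5, 4.7]
grip_width: 0.0001
finger_force: 3.4
```

To row units: -0.001 m / 0.75 = -0.0013, -0.0005 m / 0.75 = -0.0007.

```bash

echo '{"aperture":[0.0, 0.0, 0.0], "dx":[0, -0.0013, -0.0013], "dy":[0, 0, 0], "dz":[-0.0007, -0.0013, -0.0013], "drx":[0, 0, 0], "dry":[0, 0, 0], "drz":[0, 0, 0]}' | python3 nudge.py
echo '{"aperture":[0.0, 0.0], "dx":[-0.0013, -0.0027], "dy":[0, 0], "dz":[0, 0], "drx":[0, 0], "dry":[0, 0], "drz":[0, 0]}' | python3 nudge.py
```

```text
clock: 11.52
position: [0.5111, -0.0536, 0.0383]
tool_rot: [-3.142, 0.0, 3.121]
force: [-0.8, -0.1, -0.7]
grip_width: -0.0001
finger_force: 0.7
clock: 11.78
position: [0.5128, -0.0536, 0.0383]
tool_rot: [-3.142, -0.0, 3.121]
force: [-2.7, 0.2, 0.4]
grip_width: 0.0002
finger_force: 1.5
```

```bash

for i in a b; do :; done
echo '{"aperture":[0.0, 0.0], "dx":[-0.0007, -0.0013], "dy":[0, 0], "dz":[0, 0], "drx":[0, 0], "dry":[0, 0], "drz":[0, 0]}' | python3 nudge.py
echo '{"aperture":[0.0, 0.0], "dx":[-0.0007, -0.0013], "dy":[0, 0], "dz":[0, 0], "drx":[0, 0], "dry":[0, 0], "drz":[0, 0]}' | python3 nudge.py
echo '{"aperture":[0.0, 0.0], "dx":[-0.0007, -0.0013], "dy":[0, 0], "dz":[0, 0], "drx":[0, 0], "dry":[0, 0], "drz":[0, 0]}' | python3 nudge.py
```

```text
clock: 12.02
position: [0.5139, -0.0536, 0.0383]
tool_rot: [-3.142, -0.0, 3.121]
force: [-3.7, -0.6, 1.0]
grip_width: -0.0001
finger_force: 1.4
clock: 12.28
position: [0.515, -0.0537, 0.0383]
tool_rot: [-3.142, 0.0, 3.121]
force: [-2.7, -0.0, 0.0]
grip_width: 0.0003
finger_force: 1.2
clock: 12.52
position: [0.5159, -0.0537, 0.0383]
tool_rot: [-3.142, 0.0, 3.121]
force: [-1.5, -0.2, -0.3]
grip_width: 0.0001
finger_force: 1.3
```

To row units: -0.001 m / 0.75 = -0.0013, -0.0005 m / 0.75 = -0.0007.

```bash

echo '{"aperture":[0.0, 0.0], "dx":[-0.0007, -0.0013], "dy":[0, 0], "dz":[0, 0], "drx":[0, 0], "dry":[0, 0], "drz":[0, 0]}' | python3 nudge.py | grep -E "pos|force"
echo '{"aperture":[0.0, 0.0], "dx":[-0.0007, -0.0013], "dy":[0, 0], "dz":[0, 0], "drx":[0, 0], "dry":[0, 0], "drz":[0, 0]}' | python3 nudge.py| grep -E "pos|force"
```

```text
position: [0.5169, -0.0537, 0.0383]
force: [-1.9, -0.5, 0.2]
finger_force: 1.3
position: [0.5179, -0.0537, 0.0383]
force: [-2.1, -0.4, 0.6]
finger_force: 1.3
```

To row units: -0.001 m / 0.75 = -0.0013, -0.0005 m / 0.75 = -0.0007.

```bash

echo '{"aperture":[0.0, 0.0], "dx":[-0.0007, -0.0013], "dy":[0, 0], "dz":[0, 0], "drx":[0, 0], "dry":[0, 0], "drz":[0, 0]}' | python3 nudge.py| grep -E "pos|force"
```

```text
position: [0.5189, -0.0537, 0.0383]
force: [-2.6, -1.1, -0.2]
finger_force: 1.3
```

```bash

echo '{"aperture":[0.0, 0.0], "dx":[-0.0007, -0.0013], "dy":[0, 0], "dz":[0, 0], "drx":[0, 0], "dry":[0, 0], "drz":[0, 0]}' | python3 nudge.py | grep -E "pos|force"
```

```text
position: [0.5195, -0.0538, 0.0382]
force: [-6.5, 0.4, 1.9]
finger_force: 3.1
```

To row units: -0.001 m / 0.75 = -0.0013, -0.0005 m / 0.75 = -0.0007.

```bash

echo '{"aperture":[0.0, 0.0], "dx":[-0.0007, -0.0013], "dy":[0, 0], "dz":[0, 0], "drx":[0, 0], "dry":[0, 0], "drz":[0, 0]}' | python3 nudge.py | grep -E "pos|force"
```

```text
position: [0.5197, -0.0537, 0.0382]
force: [-10.6, 1.1, 6.6]
finger_force: 5.4
```

To row units: -0.001 m / 0.75 = -0.0013, -0.0005 m / 0.75 = -0.0007.

```bash

echo '{"aperture":[0.0, 0.0], "dx":[-0.0007, -0.0013], "dy":[0, 0], "dz":[0, 0], "drx":[0, 0], "dry":[0, 0], "drz":[0, 0]}' | python3 nudge.py | grep -E "pos|force"
```

```text
position: [0.5199, -0.0538, 0.0381]
force: [-15.6, 0.7, 10.3]
finger_force: 7.8
```

To row units: -0.001 m / 0.75 = -0.0013, -0.0005 m / 0.75 = -0.0007.

```bash

echo '{"aperture":[0.0, 0.0], "dx":[0, 0], "dy":[0, 0], "dz":[-0.0007, -0.0013], "drx":[0, 0], "dry":[0, 0], "drz":[0, 0]}' | python3 nudge.py | grep -E "pos|force"
```

```text
position: [0.5208, -0.0538, 0.039]
force: [-6.8, 0.4, -1.5]
finger_force: 3.6
```

To row units: -0.0003 m / 0.75 = -0.0004.

```bash

echo '{"aperture":[0.0, 0.0], "dx":[0, 0], "dy":[0, 0], "dz":[-0.0004, -0.0004], "drx":[0, 0], "dry":[0, 0], "drz":[0, 0]}' | python3 nudge.py | grep -E "pos|force"
```

```text
position: [0.5208, -0.0538, 0.0392]
force: [-7.0, 0.2, -2.3]
finger_force: 3.6
```

To row units: -0.0005 m / 0.75 = -0.0007, -0.0001 m / 0.75 = -0.0001.

```bash

echo '{"aperture":[0.0, 0.0], "dx":[-0.0007, -0.0007], "dy":[0, 0], "dz":[0, -0.0001], "drx":[0, 0], "dry":[0, 0], "drz":[0, 0]}' | python3 nudge.py | grep -E "pos|force"
```

```text
position: [0.521, -0.0538, 0.0392]
force: [-7.0, 1.0, -1.2]
finger_force: 4.2
```

To row units: -0.0005 m / 0.75 = -0.0007, -0.0003 m / 0.75 = -0.0004.

```bash

echo '{"aperture":[0.0, 0.0], "dx":[-0.0007, -0.0007], "dy":[0, 0], "dz":[-0.0003, -0.0004], "drx":[0, 0], "dry":[0, 0], "drz":[0, 0]}' | python3 nudge.py | grep -E "pos|force"
```

```text
position: [0.5213, -0.0538, 0.0395]
force: [-10.5, -0.2, -0.5]
finger_force: 4.7
```

To row units: -0.0004 m / 0.75 = -0.0005, -0.0002 m / 0.75 = -0.0003.

```bash

echo '{"aperture":[0.0, 0.0], "dx":[-0.0005, -0.0005], "dy":[0, 0], "dz":[-0.0001, -0.0003], "drx":[0, 0], "dry":[0, 0], "drz":[0, 0]}' | python3 nudge.py | grep -E "pos|force"
```

```text
position: [0.5215, -0.0538, 0.0396]
force: [-10.5, -0.2, -2.1]
finger_force: 5.1
```

```bash

echo '{"aperture":[0.0, 0.0], "dx":[0, 0], "dy":[0, 0], "dz":[0, 0], "drx":[0, 0], "dry":[0, 0], "drz":[0, 0]}' | python3 nudge.py | grep -E "pos|force"
```

```text
position: [0.5215, -0.0538, 0.0396]
force: [-10.2, 0.5, -0.9]
finger_force: 5.1
```

To row units: -0.0006 m / 0.75 = -0.0008, -0.0004 m / 0.75 = -0.0005.

```bash

echo '{"aperture":[0.0, 0.0], "dx":[-0.0005, -0.0008], "dy":[0, 0], "dz":[-0.0001, -0.0003], "drx":[0, 0], "dry":[0, 0], "drz":[0, 0]}' | python3 nudge.py | grep -E "pos|force"
echo '{"aperture":[0.0, 0.0], "dx":[0, 0], "dy":[0, 0], "dz":[0, 0], "drx":[0, 0], "dry":[0, 0], "drz":[0, 0]}' | python3 nudge.py | grep -E "pos|force"
```

```text
position: [0.5218, -0.0538, 0.0397]
force: [-12.7, 1.2, -1.0]
finger_force: 5.9
position: [0.5217, -0.0538, 0.0397]
force: [-11.6, -0.2, 0.2]
finger_force: 5.8
```

The manual's scale: shifts go in shares of 0.75 m and turns go in shares of 2 rad. Converting my numbers, 0.002 m / 0.75 = 0.0027, 0.0016 m / 0.75 = 0.0021.

```bash

echo '{"aperture":[0.0, 0.0, 0.0, 0.0, 0.0], "dx":[0.0005, 0.0011, 0.0016, 0.0021, 0.0027], "dy":[0, 0, 0, 0, 0], "dz":[0, 0, 0, 0, 0], "drx":[0, 0, 0, 0, 0], "dry":[0, 0, 0, 0, 0], "drz":[0, 0, 0, 0, 0]}' | python3 nudge.py | grep -E "pos|force"
echo '{"aperture":[0.0, 0.0, 0.0, 0.0, 0.0], "dx":[0.0005, 0.0011, 0.0016, 0.0021, 0.0027], "dy":[0, 0, 0, 0, 0], "dz":[0, 0, 0, 0, 0], "drx":[0, 0, 0, 0, 0], "dry":[0, 0, 0, 0, 0], "drz":[0, 0, 0, 0, 0]}' | python3 nudge.py | grep -E "pos|force"
echo '{"aperture":[0.0, 0.0, 0.0, 0.0, 0.0], "dx":[0.0005, 0.0011, 0.0016, 0.0021, 0.0027], "dy":[0, 0, 0, 0, 0], "dz":[0, 0, 0, 0, 0], "drx":[0, 0, 0, 0, 0], "dry":[0, 0, 0, 0, 0], "drz":[0, 0, 0, 0, 0]}' | python3 nudge.py | grep -E "pos|force"
```

```text
position: [0.5207, -0.0538, 0.04]
force: [-6.9, 0.2, -1.4]
finger_force: 3.4
position: [0.52, -0.0537, 0.0404]
force: [-3.0, -0.5, -1.1]
finger_force: 1.6
position: [0.518, -0.0537, 0.0405]
force: [-0.4, 0.5, 0.1]
finger_force: 0.0
```

To row units: -0.2 m / 0.75 = -0.2667, 0.05 m / 0.75 = 0.0667.

```bash
echo '{"aperture":[0.0, 0.0, 0.0, 0.0, 0.0], "dx":[0.0133, 0.0133, 0.0133, 0.0133, -0.04], "dy":[0, 0, 0.0667, 0.12, 0.1667], "dz":[-0.0267, -0.1067, -0.16, -0.2133, -0.2667], "drx":[0, 0, 0, 0, 0], "dry":[0, 0, 0, 0, 0], "drz":[0, 0, 0, 0, 0]}' | python3 nudge.py
cat > cl.py <<'E'
from h import *
import sys
w=14.5
def C(th,r=128,gap=0):
    c,s=np.cos(th),np.sin(th); y=-95+r*c-(7.5+gap)*s-w; z=72+r*s+(7.5+gap)*c; return nest(-10,y,z)
for a in sys.argv[1:]:
    th,gap=map(float,a.split(",")); print(a,end=" "); go(C(th,gap=gap),np.pi+YN)
s=bot.observe();print(s["position"].round(4),s["force"].round(1))
E
python3 cl.py 1.686,20
```

```text
clock: 18.52
position: [0.5472, 0.0703, 0.2402]
tool_rot: [3.141, 0.0, 3.122]
force: [1.3, -0.9, -0.0]
grip_width: 0.0
finger_force: 0.0
1.686,20 shift [-0.0521 -0.2761  0.0441] rot [0.    0.    0.001] n 5.0 q [-0.21  0.39 -0.04  1.79  0.02  0.96  1.3 ]
[0.5472 0.0703 0.2402] [ 1.3 -0.9 -0. ]
```

To row units: -0.276 m / 0.75 = -0.368, -0.03 m / 0.75 = -0.04.

```bash
echo '{"aperture":[0.0, 0.0, 0.0, 0.0, 0.0], "dx":[0.0133, 0.0133, 0.0133, 0.0133, 0.0133], "dy":[-0.0667, -0.1467, -0.2267, -0.3067, -0.368], "dz":[-0.04, -0.04, -0.04, -0.04, -0.04], "drx":[0, 0, 0, 0, 0], "dry":[0, 0, 0, 0, 0], "drz":[0, 0, 0, 0, 0]}' | python3 nudge.py
python3 cl.py 1.686,20
```

```text
clock: 19.15
position: [0.5318, -0.2098, 0.2681]
tool_rot: [-3.141, 0.0, 3.119]
force: [0.0, 0.8, 0.0]
grip_width: -0.0003
finger_force: 0.0
1.686,20 shift [-0.062   0.0044  0.0722] rot [-0.001  0.    -0.001] n 2.0 q [ 0.23  0.4   0.06  1.7  -0.03  1.04  1.85]
[ 0.5318 -0.2098  0.2681] [0.  0.8 0. ]
```

To row units: 0.068 m / 0.75 = 0.0907, -0.06 m / 0.75 = -0.08.

```bash
echo '{"aperture":[0.0, 0.0, 0.0, 0.0], "dx":[-0.0667, -0.08, -0.08, -0.08], "dy":[0, 0, 0, 0], "dz":[0, 0.04, 0.0907, 0.0907], "drx":[0, 0, 0, 0], "dry":[0, 0, 0, 0], "drz":[0, 0, 0, 0]}' | python3 nudge.py
python3 cl.py 1.6,0 1.4,0 1.2,0 1.0,0
```

```text
clock: 19.65
position: [0.591, -0.2079, 0.1978]
tool_rot: [3.141, -0.004, 3.121]
force: [0.0, -0.7, -0.5]
grip_width: 0.0003
finger_force: 0.0
1.6,0 shift [-0.0028  0.032  -0.0019] rot [ 0.001 -0.004  0.   ] n 1.0 q [ 0.21  0.56  0.05  1.63 -0.03  0.96  1.82]
1.4,0 shift [-0.0029  0.0576 -0.0016] rot [ 0.001 -0.004  0.   ] n 1.0 q [ 0.21  0.56  0.05  1.63 -0.03  0.96  1.82]
1.2,0 shift [-0.0029  0.0826  0.0038] rot [ 0.001 -0.004  0.   ] n 2.0 q [ 0.21  0.56  0.05  1.63 -0.03  0.96  1.82]
1.0,0 shift [-0.0029  0.1061  0.0141] rot [ 0.001 -0.004  0.   ] n 2.0 q [ 0.21  0.56  0.05  1.63 -0.03  0.96  1.82]
[ 0.591  -0.2079  0.1978] [ 0.  -0.7 -0.5]
```

To row units: 0.058 m / 0.75 = 0.0773, 0.02 m / 0.75 = 0.0267.

```bash
echo '{"aperture":[0.0, 0.0, 0.0, 0.0], "dx":[-0.0013, -0.0013, -0.0013, -0.0013], "dy":[0.0267, 0.0467, 0.064, 0.0773], "dz":[0, 0, 0, 0], "drx":[0, 0, 0, 0], "dry":[0, 0, 0, 0], "drz":[0, 0, 0, 0]}' | python3 nudge.py
echo '{"aperture":[0.0, 0.0, 0.0, 0.0], "dx":[0, 0, 0, 0], "dy":[0.016, 0.0333, 0.0493, 0.064], "dz":[0.0027, 0.0067, 0.0133, 0.02], "drx":[0, 0, 0, 0], "dry":[0, 0, 0, 0], "drz":[0, 0, 0, 0]}' | python3 nudge.py
python3 cl.py 1.0,0 0.8,0 0.6,0 0.4,0 0.2,0
```

```text
clock: 20.15
position: [0.5948, -0.1493, 0.2006]
tool_rot: [-3.141, 0.001, 3.122]
force: [1.0, -1.4, -0.4]
grip_width: -0.0002
finger_force: 0.7
clock: 20.65
position: [0.5954, -0.1015, 0.1845]
tool_rot: [3.141, -0.0, 3.121]
force: [0.5, -1.3, 0.3]
grip_width: 0.0002
finger_force: 0.7
1.0,0 shift [-0.0006 -0.0004  0.0008] rot [ 0. -0.  0.] n 1.0 q [ 0.04  0.54  0.04  1.71 -0.03  0.9   1.64]
0.8,0 shift [-0.0006  0.0206  0.0155] rot [ 0. -0.  0.] n 1.0 q [ 0.04  0.54  0.04  1.71 -0.03  0.9   1.64]
0.6,0 shift [-0.0006  0.0382  0.0341] rot [ 0. -0.  0.] n 1.0 q [ 0.04  0.54  0.04  1.71 -0.03  0.9   1.64]
0.4,0 shift [-0.0007  0.0517  0.0558] rot [ 0. -0.  0.] n 2.0 q [ 0.04  0.54  0.04  1.71 -0.03  0.9   1.64]
0.2,0 shift [-0.0007  0.0607  0.0797] rot [ 0. -0.  0.] n 2.0 q [ 0.04  0.54  0.04  1.71 -0.03  0.9   1.64]
[ 0.5954 -0.1015  0.1845] [ 0.5 -1.3  0.3]
```

To row units: 0.038 m / 0.75 = 0.0507, 0.034 m / 0.75 = 0.0453.

```bash
echo '{"aperture":[0.0, 0.0, 0.0, 0.0], "dx":[0, 0, 0, 0], "dy":[0.0147, 0.028, 0.04, 0.0507], "dz":[0.0107, 0.0207, 0.032, 0.0453], "drx":[0, 0, 0, 0], "dry":[0, 0, 0, 0], "drz":[0, 0, 0, 0]}' | python3 nudge.py
echo '{"aperture":[0.0, 0.0, 0.0, 0.0], "dx":[0, 0, 0, 0], "dy":[0.0093, 0.018, 0.024, 0.0293], "dz":[0.0133, 0.0287, 0.044, 0.0533], "drx":[0, 0, 0, 0], "dry":[0, 0, 0, 0], "drz":[0, 0, 0, 0]}' | python3 nudge.py
python3 cl.py 0.2,0 0.1,0 0,0
```

```text
clock: 21.15
position: [0.5963, -0.0638, 0.1503]
tool_rot: [3.142, -0.0, 3.121]
force: [0.2, 0.3, 1.3]
grip_width: 0.0002
finger_force: 0.7
clock: 21.65
position: [0.5965, -0.0425, 0.1101]
tool_rot: [-3.141, -0.001, 3.121]
force: [-0.7, -1.6, -0.1]
grip_width: 0.0
finger_force: 0.6
0.2,0 shift [-0.0008  0.0017  0.0053] rot [-0.    -0.001 -0.   ] n 1.0 q [-0.05  0.63  0.03  1.77 -0.02  0.74  1.54]
0.1,0 shift [-0.0008  0.0043  0.0178] rot [-0.    -0.001 -0.   ] n 1.0 q [-0.05  0.63  0.03  1.77 -0.02  0.74  1.54]
0,0 shift [-0.0008  0.0057  0.0306] rot [-0.    -0.001 -0.   ] n 1.0 q [-0.05  0.63  0.03  1.77 -0.02  0.74  1.54]
[ 0.5965 -0.0425  0.1101] [-0.7 -1.6 -0.1]
```

To row units: 0.027 m / 0.75 = 0.036, 0.023 m / 0.75 = 0.0307.

```bash
echo '{"aperture":[0.0, 0.0, 0.0, 0.0, 0.0], "dx":[0, 0, 0, 0, 0], "dy":[0.0133, 0.024, 0.024, 0.024, 0.024], "dz":[0.004, 0.0107, 0.0213, 0.0307, 0.036], "drx":[0, 0, 0, 0, 0], "dry":[0, 0, 0, 0, 0], "drz":[0, 0, 0, 0, 0]}' | python3 nudge.py
echo '{"aperture":[0.0, 0.0], "dx":[0, 0], "dy":[0, 0], "dz":[0.002, 0.0033], "drx":[0, 0], "dry":[0, 0], "drz":[0, 0]}' | python3 nudge.py|grep -E "pos|force"
```

```text
clock: 22.28
position: [0.5969, -0.0247, 0.0834]
tool_rot: [-3.142, -0.0, 3.12]
force: [-0.0, 0.8, 0.3]
grip_width: -0.0002
finger_force: 0.6
position: [0.597, -0.0246, 0.0814]
force: [-1.2, 0.0, 1.5]
finger_force: 0.6
```

To row units: 0.002 m / 0.75 = 0.0027, 0.001 m / 0.75 = 0.0013.

```bash
echo '{"aperture":[0.0, 0.0], "dx":[0, 0], "dy":[0, 0], "dz":[0.0013, 0.0027], "drx":[0, 0], "dry":[0, 0], "drz":[0, 0]}' | python3 nudge.py|grep -E "pos|force"
```

```text
position: [0.5971, -0.0245, 0.0795]
force: [-0.4, 0.8, 1.4]
finger_force: 0.8
```

To row units: 0.001 m / 0.75 = 0.0013, 0.0005 m / 0.75 = 0.0007.

```bash
echo '{"aperture":[0.0, 0.0], "dx":[0, 0], "dy":[0, 0], "dz":[0.0007, 0.0013], "drx":[0, 0], "dry":[0, 0], "drz":[0, 0]}' | python3 nudge.py|grep -E "pos|force"
```

```text
position: [0.5972, -0.0245, 0.079]
force: [-6.1, 1.2, 15.6]
finger_force: 7.8
```

To row units: -0.004 m / 0.75 = -0.0053, -0.002 m / 0.75 = -0.0027.

```bash
echo '{"aperture":[0.0, 0.0, 0.0, 0.0], "dx":[0, 0, 0, 0], "dy":[0, 0, 0, 0], "dz":[-0.0007, -0.0013, -0.0027, -0.0053], "drx":[0, 0, 0, 0], "dry":[0, 0, 0, 0], "drz":[0, 0, 0, 0]}' | python3 nudge.py|grep -E "pos|force"
echo '{"aperture":[0.0, 0.0, 0.0, 0.0, 0.0], "dx":[0, 0, 0.0533, 0.08, 0.1067], "dy":[0, 0, 0.0533, 0.1333, 0.2], "dz":[-0.04, -0.1067, -0.16, -0.16, -0.16], "drx":[0, 0, 0, 0, 0], "dry":[0, 0, 0, 0, 0], "drz":[0, 0, 0, 0, 0]}' | python3 nudge.py|grep -E "pos|force"
echo '{"aperture":[0.0, 0.0, 0.0], "dx":[0.0267, 0.04, 0.04], "dy":[0.08, 0.16, 0.16], "dz":[0, 0, 0], "drx":[0, 0, 0], "dry":[0, 0, 0], "drz":[0, 0, 0]}' | python3 nudge.py|grep -E "pos|force"
python3 -c "
from h import *
t=vision.grab_frame('top');s=vision.grab_frame('side')
for n,im,bx in (('t',t,(310,180,380,320)),('s',s,(260,230,380,330))): print(n,blobs(im,(12,90,80),(28,255,255),bx),blobs(im,(100,120,40),(125,255,255),bx),blobs(im,(0,150,80),(8,255,255),bx))
for q in ((-10,33,72),(-69.5,0,44)): print(top.proj(nest(*q)),side.proj(nest(*q)))
cv2.imwrite('pics/end.png',np.hstack([t[150:350,300:450],s[200:400,250:450]]).repeat(2,0).repeat(2,1))"
```

```text
position: [0.5971, -0.0245, 0.0825]
force: [-0.6, -0.4, 1.0]
finger_force: 0.0
position: [0.5197, 0.1288, 0.2035]
force: [1.0, 0.4, 0.2]
finger_force: 0.0
position: [0.4911, 0.2528, 0.2025]
force: [-0.8, -0.5, -0.5]
finger_force: 0.0
t [((np.float64(355.83), np.float64(183.92)), [44, 3, 5, 3, 12]), ((np.float64(341.33), np.float64(193.92)), [29, 11, 6, 7, 39]), ((np.float64(355.38), np.float64(206.92)), [43, 26, 6, 3, 13])] [((np.float64(356.26), np.float64(195.03)), [34, 5, 25, 22, 448]), ((np.float64(354.41), np.float64(264.95)), [41, 83, 8, 5, 39])] [((np.float64(340.92), np.float64(236.48)), [24, 54, 15, 6, 85])]
s [((np.float64(373.33), np.float64(233.38)), [107, 0, 13, 8, 98]), ((np.float64(365.0), np.float64(279.0)), [104, 47, 3, 5, 15])] [((np.float64(372.06), np.float64(276.3)), [102, 31, 18, 33, 463]), ((np.float64(311.34), np.float64(286.81)), [48, 53, 8, 9, 59])] [((np.float64(332.29), np.float64(264.14)), [69, 30, 9, 10, 58])]
[340.89297811 236.58076337] [332.58143019 265.11756268]
[354.31874759 264.68066178] [311.1658761 286.8758294]
```

View pics/end.png

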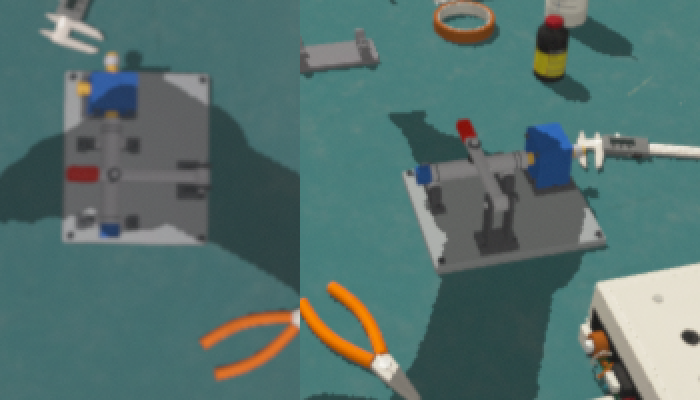

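The clamp arm lies level over the V, with its grip at top (340.9,236.5) and side (332.3,264.1), within about 1 px of the level prediction. The cartridge is still in the bore with its band at top (354.4,265). Nothing is in contact with the robot.

```bash
python3 -c "
from workcell import bot, vision, workorder
print(workorder.job_done())"
```

```text
the job is handed in; nothing more can be done
None
```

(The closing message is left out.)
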